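# Seat the drill's clutch cone in its cup and rock it

### The arm

A 6-joint arm with a two-finger parallel gripper is mounted at the origin on the work surface. World frame = base frame: x ahead of the robot, y to its left, z up, the work surface at z = 0. Lengths are in mm, angles in rad, forces in N, time in s.
With the tool pointing down it reaches from about 275 to 825 mm from the base axis. Payload 4.9 kg.
Tool frame: the origin (TCP) lies midway between the tips of the shut fingers; the grasp point (between the pads) lies 19 mm behind it; z points along the fingers, y is the line along which they close (so a half turn about z gives the same grasp; the last joint's range is limited). The gripper opens to 85 mm and grips with 20 to 120 N. Pads are 22 mm wide; open, the fingers measure 114 mm over their backs; the gripper's body (76 mm by 85 mm) begins 54 mm behind the grasp point. The pads swing forward as they close: fully open they stand 13 mm farther back than shut.
Start: joints at [0.977, 0.326, -0.193, 1.052, 0, 1.437], TCP at [244.07, 492.898, 231.281] pointing down, gripper open.
Joint ranges: [-2.65, 2.65], [-0.97, 1.79], [-1.3, 1.35], [-1.93, 2.1], [-1.47, 1.37], [-3.14, 3.14]. Speed limits (rad/s): [2.57, 2.57, 3.14, 3.14, 3.14, 3.14].

### API

Orientations are given as a unit quaternion [w, x, y, z].
In Python, from station import r gives the robot as it stands.
- The arm moves only by the shell command python3 -m inch 'ROWS' [OPENING]. ROWS is text: rows parted by semicolons, each of 4 numbers parted by spaces: the shift along the tool's x, y, z in mm, then the turn about the tool's z in rad. A call has 1 to 20 rows; each row is the pose to reach, as a shift and turn from the pose commanded when the call began, along the tool's axes at that moment; what a row does not reach only later rows make up. A row lasts 1/8 s, in which the tool goes at most 62.5 mm and 10.7 degrees, less where a joint would pass 70% of its speed; a pose out of reach is approached as far as the arm can. A call with a gripper value outside its range is refused whole. OPENING is the closure, from -1 (fully open) to 1 (shut), set as the call begins (- or left out, the last holds). The fingers move at their own pace and stop on an object; the grip force is fixed at half the most. Time passes only in rows, so rows that repeat a pose let the fingers close. It gives the time, the measured TCP pose, the force, the opening and the grip force at its end, in the units of the state.
- r.observe(): the state, without advancing time (a new reading comes with each control period).
- r.capture(name): name is "side" or "top"; returns (picture, depth): 480x640x3 uint8, blue, green, red; 480x640 float32, mm along the optical axis (not along the pixel's ray), 0 where there is no reading.
- r.camera_info(name): a dict with "K" (3x3 intrinsics, pixels), "position" and "attitude" of the camera in the world. Camera axes: x right, y down, z forward; pixel columns grow to the right and rows downward; lengths in mm; the calibration is good to about 2 mm. A picture is of the moment at which its call begins. camera_info takes no time and is no camera call.
- r.hand_in(): hands the job in; it is judged then, once.
The state is a dict: "time": time; "q": joint angles; "dq": joint speeds; "joint_efforts": joint torques, N m; "eef_pos": TCP position; "ee_rot": TCP orientation; "wrist_force": force on the tool from outside, world axes, zero at the start; "moment": the same for the moment, N m; "grip_width": finger opening in mm; "grip_force": force on a finger pad.
Only numpy, scipy, OpenCV 4.12 (cv2) and the standard library are available. Lean on these libraries where they do the work, as an engineer would, in place of code of your own. Each camera call takes 0.05 s, during which the arm holds its last target. There are 200 camera calls.

### The job

A drill's cone clutch is being checked before reassembly. Pick up the larger of the two loose steel cones by its shaft, lower it (do not drop it) into the round housing with the wide tapered bore that matches it, and let go once it is fully home, its shoulder flat on the housing's face. Then nudge the free-standing shaft sideways so that the cone rocks about ten degrees in its cup, let it fall back, and leave it fully home and upright; the smaller cone must stay where it stands.

Things in the scene. Friction and masses are not known exactly. Their poses are not given: they have to be found in the camera images.
- large_cone: Larger of two loose steel clutch cones, 0.35 kg, standing on its small end, shaft up. Origin: centre of its underside, z along the shaft; round, so yaw means nothing. Underside 28 mm across; taper widens to 56 mm at 17 mm height; above it a round flat shoulder 72 mm across (17 to 23 mm height), then a plain shaft 18 mm across up to 78 mm. Grip the shaft from above.
- small_cone: The smaller cone, a bystander of the same steel and shape, upright: underside 18 mm across, shoulder 42 mm across (12 to 17 mm height), shaft 14 mm across up to 62 mm. Origin at the centre of its underside, z up. It must not be moved.
- wide_cup: Round cast-aluminium housing fixed to the bench: 84 mm across, flat face 31 mm above the bench, foot flange 104 mm across and 8 mm high. Origin: centre of its underside, z up. Its tapered bore, 60 mm across at the face, narrows to 28 mm at a floor 19 mm down. A second, narrower housing (54 mm across, bore 37 mm at the face) is not for this cone.
- wide_cup_seat (a point): On the wide housing's axis, 14 mm above the bench, z up: here lies the centre of the cone's underside when fully home, shoulder flat on the face (give or take 2 mm of play), shaft's end 92 mm above the bench. A sideways push of 1 to 5 N near the shaft's end rocks it on the shoulder's edge (6 mm is about 5 degrees); let go, it falls back by its weight.
Things that resemble listed ones, but are neither listed nor needed, are in the scene too. Leave any brown or turquoise look-alike of the large_cone alone.

How it is judged (in metres and radians):
On the way, in this order (a step that is already met when the one before it is completed fails the run):
1. the large cone is fully home in the wide housing, upright, and let go (distance between large_cone and wide_cup_seat below 0.008 m and angle between large_cone's own z axis and vertical below 0.07 rad and contact force between the fingers and large_cone below 0.3 N), for 0.2 s.
2. the large cone is rocked by more than 5 degrees inside the wide housing's bore (angle between large_cone's own z axis and vertical above 0.09 rad and distance between large_cone and wide_cup_seat below 0.03 m), for 0.04 s.
At the end, for the whole second after the job is handed in: The large cone stands at rest in the wide housing, its underside within 8 mm of its place when fully home and its shaft within 4 degrees of vertical, let go; the small cone is within 30 mm of where it stood (distance between large_cone and wide_cup_seat below 0.008 m and angle between large_cone's own z axis and vertical below 0.07 rad and linear speed of large_cone below 0.02 m/s and distance of small_cone from where it was at the start of the episode below 0.03 m); the robot touches nothing.
It fails at once if the large cone is dropped: over the wide housing, more than 25 mm above its seat, with no finger on it (horizontal distance between large_cone and wide_cup_seat below 0.04 m and z of large_cone in the frame of wide_cup_seat above 0.025 m and contact force between the fingers and large_cone below 0.1 N).
It fails at once if the small cone is moved by more than 30 mm (distance of small_cone from where it was at the start of the episode above 0.03 m).
It also fails if it takes over 58 s, if anything falls off the work surface, if the arm or the gripper's body presses on something with over 40 N, if the wrist force passes 120 N, or if a joint passes its speed limit or range.

## Working session

There is one attempt and no reset: what is moved stays moved. The work goes in short steps, Python scripts to look and compute and a shell command to move; the robot and the scene stay as the last step left them, time stands still between calls to the robot, and variables do not carry over. Pictures are saved under pics/ and viewed, at most 10 in all, crops included, and the job is handed in when it is done.

```bash
ls; mkdir -p pics; cat > h.py <<'E'
import numpy as np, cv2
from station import r
from scipy.spatial.transform import Rotation as R
E
python3 - <<'E'
from h import *
for n in("side","top"):
    p,d=r.capture(n); cv2.imwrite(f"pics/{n}0.png",p); np.savez(f"{n}0.npz",p=p,d=d)
    print(n,r.camera_info(n))
s=r.observe(); print(s)
E
```

```text
pics
side {'K': array([[474.12017272,   0.        , 320.56722647],
       [  0.        , 474.12017272, 239.31604631],
       [  0.        ,   0.        ,   1.        ]]), 'position': array([ 264.04153241, -557.37002953,  650.77978557]), 'attitude': array([-0.35400527,  0.90419946, -0.22323862,  0.08525334])}
top {'K': array([[479.95762639,   0.        , 325.71515196],
       [  0.        , 479.95762639, 242.74722424],
       [  0.        ,   0.        ,   1.        ]]), 'position': array([427.03405409, -86.17034758, 806.96637496]), 'attitude': array([ 0.05011309, -0.69618092,  0.71488489, -0.041957  ])}
{'time': 0.1, 'q': array([ 9.76798518e-01,  3.26881797e-01, -1.93445939e-01,  1.05199660e+00,
        3.06277483e-05,  1.43659670e+00]), 'dq': array([-0.00145463, -0.00097585,  0.00223532,  0.00013339,  0.00022068,
       -0.00190974]), 'joint_efforts': array([ 6.03433837e-04, -4.44239402e+01,  2.63036960e+01,  7.91049970e-03,
       -1.17021709e-04, -1.28381078e-05]), 'eef_pos': array([243.77188562, 492.47103302, 230.5879834 ]), 'ee_rot': array([-2.86378159e-04,  2.27879215e-01,  9.73689108e-01, -7.08468595e-04]), 'wrist_force': array([-1.35174228, -0.03276375,  0.17908175]), 'moment': array([ 0.01679003,  0.02503616, -0.03778917]), 'grip_force': 0.0, 'grip_width': 85.49412453380457}
```

View pics/top0.png

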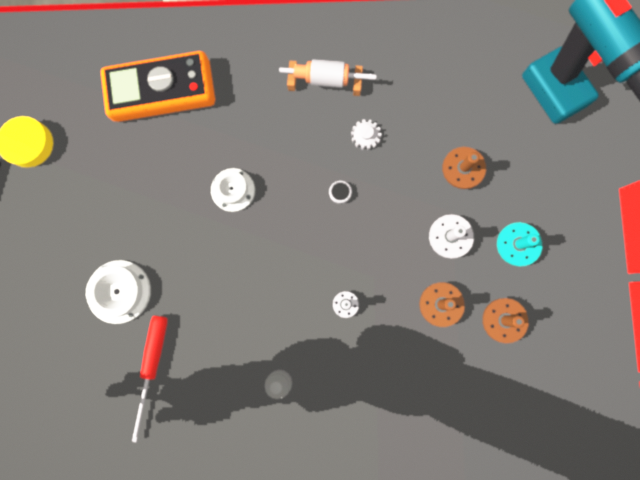

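View pics/side0.png

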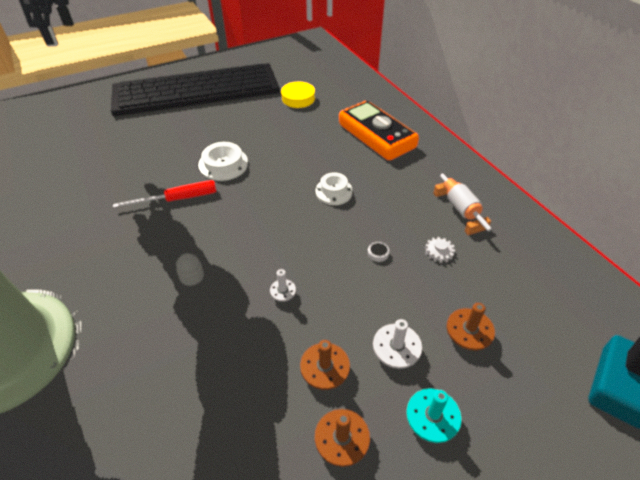

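The top view shows one steel-white large cone at (452,236). The look-alikes are three brown ones at (464,168), (442,304) and (506,321), a turquoise one at (520,244), and the small steel cone at (346,304). The wide cup is at (118,292) and the narrow cup at (233,190). In the side view the large cone is at (398,345) and the wide cup at (222,162). I choose the white cone at (452,236) and will measure and crop it next.

```bash
cat >> h.py <<'E'
def ray(n,uv,z):
    i=r.camera_info(n); q=i["attitude"]; M=R.from_quat([*q[1:],q[0]]).as_matrix()
    v=M@np.linalg.inv(i["K"])@[*uv,1]; c=i["position"]; return c+v*(z-c[2])/v[2]
def cloud(n,d):
    i=r.camera_info(n); q=i["attitude"]; M=R.from_quat([*q[1:],q[0]]).as_matrix()
    u,v=np.meshgrid(np.arange(640),np.arange(480))
    P=np.stack([u,v,np.ones_like(u)],-1)@np.linalg.inv(i["K"]).T*d[...,None]
    return P@M.T+i["position"]
def circ(P,lo,hi,c,rad):
    """points of the height band near c: min enclosing circle"""
    m=(P[...,2]>lo)&(P[...,2]<hi)&(np.hypot(P[...,0]-c[0],P[...,1]-c[1])<rad)
    Q=P[m]; (x,y),rr=cv2.minEnclosingCircle(Q[:,:2].astype(np.float32)); return np.round([x,y,rr,len(Q),np.median(Q[:,2])],1)
E
python3 - <<'E'
from h import *
for n in("top","side"):
    f=np.load(f"{n}0.npz");P=cloud(n,f["d"]);p=f["p"]
    B={"top":[("large",452,236),("brA",464,168),("brB",442,304),("brC",506,321),("turq",520,244),("small",346,304),("cup",118,292)],
       "side":[("large",398,345),("small",283,290),("cup",222,162)]}[n]
    for k,u,v in B:
        c=ray(n,(u,v),20); out=[]
        for lo,hi in {"cup":[(26,36)],"small":[(8,22),(50,70)]}.get(k,[(15,28),(66,86)]):
            try: out.append(circ(P,lo,hi,c,60).tolist())
            except Exception as e: out.append(str(e)[:20])
        print(n,k,c.round(),out)
f=np.load("top0.npz")["p"];g=np.load("side0.npz")["p"]
a=cv2.resize(f[180:290,400:510],(400,400));b=cv2.resize(g[300:410,345:455],(400,400))
cv2.imwrite("pics/crop0.png",np.hstack([a,b]))
E
```

```text
top large [ 536. -287.   20.] [[536.5, -284.9, 36.3, 1297.0, 22.0], [535.8, -284.9, 9.1, 124.0, 76.7]]
top brA [ 651. -314.   20.] [[652.4, -313.4, 36.6, 1214.0, 22.1], [651.9, -312.9, 9.0, 124.0, 76.2]]
top brB [ 425. -264.   20.] [[425.3, -263.3, 36.1, 1391.0, 21.8], [425.4, -263.0, 8.9, 122.0, 76.5]]
top brC [ 395. -366.   20.] [[397.1, -363.7, 36.3, 1384.0, 21.8], [396.9, -364.0, 9.3, 134.0, 76.1]]
top turq [ 519. -398.   20.] [[520.3, -396.3, 36.6, 1288.0, 22.0], [519.6, -395.5, 9.1, 131.0, 76.5]]
top small [ 429. -109.   20.] [[429.1, -107.3, 20.8, 438.0, 16.0], [429.2, -107.4, 6.8, 64.0, 60.2]]
top cup [458. 264.  20.] [[460.6, 271.6, 42.4, 1227.0, 29.1]]
side large [ 535. -286.   20.] [[532.6, -285.8, 36.4, 1415.0, 23.2], [532.1, -286.0, 8.9, 158.0, 77.2]]
side small [ 425. -112.   20.] [[425.5, -108.5, 22.0, 345.0, 17.3], [424.8, -109.6, 6.8, 82.0, 60.8]]
side cup [450. 257.  20.] [[456.4, 270.4, 43.9, 527.0, 30.6]]
```

View pics/crop0.png

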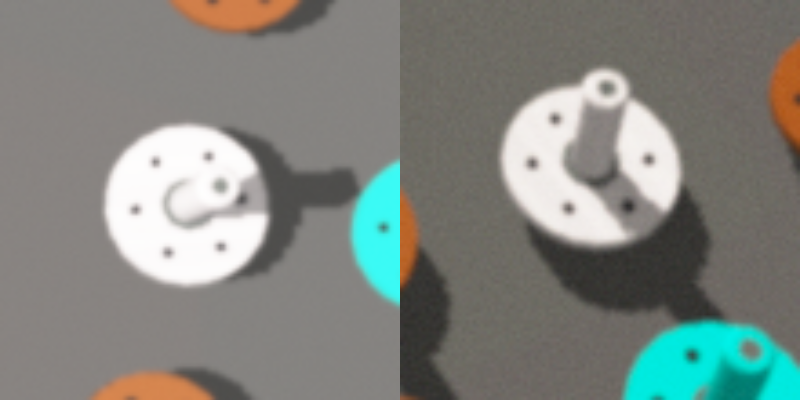

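The crop shows a plain white-steel cone with shaft, shoulder radius about 36 mm and shaft radius about 9 mm, top about 77 mm high. That matches large_cone, and its neighbours are the brown and turquoise look-alikes. I take the mean of the two views: cone at (534.3,-285.4), cup at (458.5,271). I move above the cone first.

```bash
python3 -m inch '-30 -28 0 0; -75 -70 0 0; -120 -112 0 0; -165 -154 0 0; -210 -196 0 0; -255 -238 0 0; -300 -280 0 0; -345 -322 0 0; -390 -364 0 0; -435 -406 0 0; -480 -448 0 0; -525 -490 0 0; -560 -525 10 0; -585 -550 30 0; -600 -564 50 0; -605.4 -568.7 70 0; -605.4 -568.7 80 0; -605.4 -568.7 80 0; -605.4 -568.7 80 0' -1
python3 - <<'E'
from h import *
s=r.observe(); print(s["eef_pos"],s["ee_rot"],s["q"],s["wrist_force"])
M=R.from_quat([*s["ee_rot"][1:],s["ee_rot"][0]])
print(M.inv().apply(np.array([534.3,-285.4,41])-s["eef_pos"]))
p,d=r.capture("side"); P=cloud("side",d); print(circ(P,15,28,(535,-286),45))
cv2.imwrite("pics/side1.png",p)
E
```

```text
time: 2.48
eef_pos: [534.5, -285.1, 152.1]
ee_rot: [0.0, 0.228, 0.974, -0.0]
wrist_force: [-0.6, -0.3, -0.1]
grip_width: 85.7
grip_force: 0.0
[ 534.54145732 -285.13215348  152.11915677] [ 4.55250871e-04  2.27588991e-01  9.73757168e-01 -1.44470965e-04] [-6.11842854e-01  4.87271142e-01 -1.56780993e-01  9.25791625e-01
  7.15292625e-05 -1.52640810e-01] [-0.61029915 -0.33800098 -0.12441867]
[  0.20355176  -0.33888291 111.11903874]
[ 532.5 -286.1   36.9 1410.    23.1]
```

```bash
python3 -m inch '0 0 30 0; 0 0 65 0; 0 0 90 0; 0 0 105 0; 0 0 111 0; 0 0 111 0; 0 0 111 0' -1
python3 - <<'E'
from h import *
p,d=r.capture("side"); cv2.imwrite("pics/side2.png",cv2.resize(p[200:420,240:560],(800,550)))
print(r.observe()["eef_pos"],r.observe()["wrist_force"])
E
```

```text
time: 3.4
eef_pos: [534.9, -285.9, 41.3]
ee_rot: [0.001, 0.228, 0.974, -0.0]
wrist_force: [-0.8, -0.2, -0.5]
grip_width: 85.3
grip_force: 0.0
[ 534.88355735 -285.87087723   41.29486837] [-0.0911965  -0.39288178 -0.72986872]
```

View pics/side2.png

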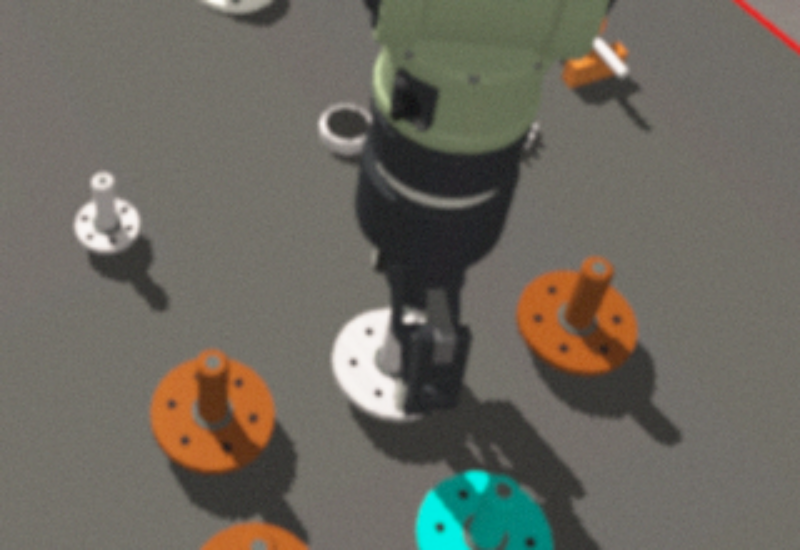

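The picture shows the gripper over the white cone, with its shaft at crop (395,350) between the open fingers and all neighbours clear. I close, then lift.

```bash
python3 -m inch '0 0 0 0; 0 0 0 0; 0 0 0 0; 0 0 0 0; 0 0 0 0; 0 0 0 0; 0 0 0 0; 0 0 0 0; 0 0 0 0; 0 0 0 0' 1; python3 -m inch '0 0 -8 0; 0 0 -25 0; 0 0 -50 0; 0 0 -80 0; 0 0 -105 0; 0 0 -115 0; 0 0 -115 0; 0 0 -115 0'
python3 - <<'E'
from h import *
for n in("side","top"):
    p,d=r.capture(n);P=cloud(n,d)
    np.savez(n+"3.npz",p=p,d=d);s=r.observe();e=s["eef_pos"]
    m=(abs(P[...,0]-e[0])<45)&(abs(P[...,1]-e[1])<45)&(P[...,2]>100)&(p.min(-1)>90)
    Q=P[m]; print(n,len(Q)); 
    if len(Q)>9: print(np.percentile(Q,[2,50,98],axis=0).round(1))
M=R.from_quat([*s["ee_rot"][1:],s["ee_rot"][0]])
print(e,s["wrist_force"],s["grip_width"],s["grip_force"],M.inv().apply(np.array([458.5,271,e[2]])-e))
E
```

```text
time: 4.7
eef_pos: [534.3, -285.3, 40.4]
ee_rot: [0.0, 0.228, 0.974, 0.0]
wrist_force: [0.9, 3.1, 3.9]
grip_width: 16.5
grip_force: 58.7
time: 5.7
eef_pos: [533.4, -285.0, 154.1]
ee_rot: [-0.001, 0.228, 0.974, 0.0]
wrist_force: [0.7, 0.4, -4.1]
grip_width: 16.1
grip_force: 58.6
side 3662
[[ 490.2 -327.8  134. ]
 [ 515.2 -302.7  333.4]
 [ 555.9 -255.   521.9]]
top 4675
[[ 499.7 -304.2  133.9]
 [ 526.6 -257.2  382.6]
 [ 577.4 -241.2  501.2]]
[ 533.47528556 -284.91762391  153.97998082] [ 0.11779975 -0.11742308 -4.76560794] 16.33919856483967 58.55058525747154 [313.89537561 464.90283587   0.86277796]
```

```bash
python3 -m inch '10 15 0 0; 30 44 0 0; 60 89 0 0; 90 133 0 0; 120 178 0 0; 150 222 0 0; 180 267 0 0; 210 311 0 0; 240 355 0 0; 268 397 0 0; 290 430 0 0; 304 450 0 0; 311 461 0 0; 314 465 0 0; 314 465 0 0; 314 465 0 0; 314 465 0 0; 314 465 0 0'
python3 - <<'E'
from h import *
s=r.observe();e=s["eef_pos"]; print(e,s["wrist_force"],s["grip_width"])
ims=[]
for n in("side","top"):
    p,d=r.capture(n);P=cloud(n,d);np.savez(n+"4.npz",p=p,d=d);ims.append(cv2.resize(p,(400,300)))
    for b in((105,118),(126,142),(22,38)):
        try: print(n,b,circ(P,*b,e,48))
        except Exception as x: print(n,b,"none")
cv2.imwrite("pics/over.png",np.hstack(ims))
E
```

```text
time: 8.05
eef_pos: [459.4, 270.2, 155.3]
ee_rot: [-0.0, 0.228, 0.974, -0.0]
wrist_force: [-0.1, -0.5, -4.4]
grip_width: 17.0
grip_force: 59.1
[459.35179144 270.20639724 155.2872871 ] [-0.10825701 -0.53125139 -4.35957898] 16.957448330534618
side (105, 118) [452.8 256.8   9.    8.  117.4]
side (126, 142) [455.4 268.3  37.5 563.  137.9]
side (22, 38) [455.1 270.5  43.6 664.   30. ]
top (105, 118) [ 0.  0.  0.  0. nan]
top (126, 142) [ 462.4  269.3   36.5 1267.   136.3]
top (22, 38) [ 460.   271.4   42.1 1054.    28.8]
  return _methods._mean(a, axis=axis, dtype=dtype,
  ret = ret.dtype.type(ret / rcount)
```

View pics/over.png

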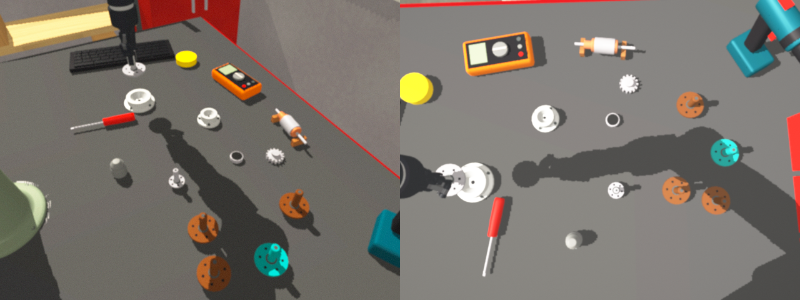

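The side half shows the cone held upright above the wide cup, shoulder at (133,69) and cup at (140,100). The measured offset is about 1.5 mm, so I correct it and descend partway.

```bash
python3 -m inch '1 1 15 0; 1 1 40 0; 1 1 60 0; 1 1 70 0; 1 1 75 0; 1 1 75 0; 1 1 75 0; 1 1 75 0'
python3 - <<'E'
from h import *
s=r.observe();e=s["eef_pos"]; print(e,s["wrist_force"],s["grip_width"])
for n in("side","top"):
    p,d=r.capture(n);P=cloud(n,d);np.savez(n+"5.npz",p=p,d=d)
    for b in((e[2]-27,e[2]-13),(22,38),(4,11)):
        print(n,np.round(b),circ(P,*b,e,58))
E
```

```text
time: 9.15
eef_pos: [459.2, 272.2, 80.9]
ee_rot: [0.0, 0.228, 0.974, 0.0]
wrist_force: [-0.8, 0.3, -3.9]
grip_width: 16.8
grip_force: 59.0
[459.19995531 272.18975382  80.88962508] [-0.75938906  0.34169514 -3.85865774] 16.81180488955863
side [54. 68.] [456.9 269.5  37.5 530.   63.5]
side [22 38] [454.8 269.3  42.6 445.   29.9]
side [ 4 11] [455.  269.1  52.7 354.    8.2]
top [54. 68.] [461.7 271.3  36.4 955.   61.8]
top [22 38] [460.3 270.2  41.8 678.   29.1]
top [ 4 11] [460.4 271.1  52.1 742.    7. ]
```

```bash
python3 -m inch '1 -0.7 0 0; 1 -0.7 6 0; 1 -0.7 11 0; 1 -0.7 15 0; 1 -0.7 18 0; 1 -0.7 20 0; 1 -0.7 20 0; 1 -0.7 20 0'
```

```text
time: 10.25
eef_pos: [457.6, 271.9, 60.4]
ee_rot: [0.0, 0.228, 0.974, 0.0]
wrist_force: [0.3, -0.9, -3.8]
grip_width: 16.2
grip_force: 59.1
```

```bash
python3 -m inch '0 0 1.5 0; 0 0 3 0; 0 0 4.5 0; 0 0 5.5 0; 0 0 5.5 0; 0 0 5.5 0'
```

```text
time: 11.0
eef_pos: [457.6, 271.8, 54.8]
ee_rot: [0.0, 0.228, 0.974, 0.0]
wrist_force: [-0.5, 0.3, -4.6]
grip_width: 16.7
grip_force: 59.1
```

```bash
python3 -m inch '0 0 0.5 0; 0 0 1 0; 0 0 1 0; 0 0 1 0'; python3 - <<'E'
from h import *
s=r.observe();e=s["eef_pos"]; print(e,s["wrist_force"],s["grip_width"])
for n in("side","top"):
    p,d=r.capture(n);P=cloud(n,d)
    for b in((34,44),(4,11)): print(n,b,circ(P,*b,e,58))
E
```

```text
time: 11.5
eef_pos: [457.8, 272.0, 54.4]
ee_rot: [0.0, 0.228, 0.974, 0.0]
wrist_force: [-1.9, 0.2, 5.9]
grip_width: 16.7
grip_force: 60.2
[457.79960727 271.98312059  54.40936015] [-1.89230333  0.17303666  5.93616302] 16.694627120709878
side (34, 44) [455.8 269.7  37.  479.   37.1]
side (4, 11) [454.5 269.   52.3 346.    8.3]
top (34, 44) [460.5 270.8  36.3 732.   35.9]
top (4, 11) [460.1 271.5  52.7 757.    7. ]
```

Contact came at z=54.4 with the shoulder top at about 37, so it is seated. I release, then rise.

```bash
python3 -m inch '0 0 0 0; 0 0 0 0; 0 0 0 0; 0 0 0 0; 0 0 0 0; 0 0 0 0; 0 0 0 0; 0 0 0 0' -1; python3 -m inch '0 0 -5 0; 0 0 -20 0; 0 0 -45 0; 0 0 -70 0; 0 0 -80 0; 0 0 -80 0; 0 0 -80 0'
python3 - <<'E'
from h import *
s=r.observe();e=s["eef_pos"]; print(e,s["wrist_force"],s["grip_width"])
for n in("side","top"):
    p,d=r.capture(n);P=cloud(n,d)
    for b in((34,44),(84,97),(4,11)): print(n,b,circ(P,*b,(457.7,271),58))
cv2.imwrite("pics/side6.png",r.capture("side")[0][60:240,120:360])
E
```

```text
time: 12.6
eef_pos: [457.5, 271.8, 53.8]
ee_rot: [-0.0, 0.228, 0.974, 0.0]
wrist_force: [-0.3, 0.6, -0.4]
grip_width: 85.5
grip_force: 0.0
time: 13.48
eef_pos: [457.0, 271.6, 133.1]
ee_rot: [-0.0, 0.228, 0.974, -0.0]
wrist_force: [-0.6, -0.3, 0.4]
grip_width: 85.4
grip_force: 0.0
[456.97904879 271.56025769 133.08977157] [-0.58260774 -0.27444217  0.37780453] 85.35595749617967
side (34, 44) [452.  270.   39.6 502.   37. ]
side (84, 97) [455.4 268.4   9.9  58.   90.6]
side (4, 11) [454.8 269.5  53.2 347.    8.3]
top (34, 44) [460.1 271.2  36.2 940.   35.8]
top (84, 97) [459.9 271.    9.5 118.   89.9]
top (4, 11) [460.7 271.   52.6 728.    7. ]
```

View pics/side6.png

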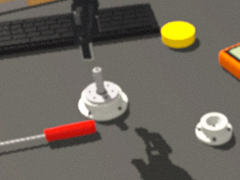

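The crop shows the cone home and upright in the wide cup at (103,97), with its shaft free below the raised gripper. I shut the fingers, step 40 mm along tool -x, and lower beside the shaft's end.

```bash
python3 -m inch '-10 0 0 0; -25 0 0 0; -38 0 0 0; -40 0 0 0; -40 0 0 0; -40 0 0 0; -40 0 0 0; -40 0 15 0; -40 0 35 0; -40 0 48 0; -40 0 53 0; -40 0 53 0; -40 0 53 0' 1; python3 -m inch '4 0 0 0; 8 0 0 0; 11 0 0 0; 14 0 0 0; 16 0 0 0; 17 0 0 0; 17 0 0 0; 17 0 0 0'
```

```text
time: 15.25
eef_pos: [493.8, 254.2, 81.3]
ee_rot: [0.0, 0.228, 0.974, 0.0]
wrist_force: [0.9, 0.8, 0.5]
grip_width: -0.1
grip_force: 0.0
time: 16.25
eef_pos: [478.2, 261.6, 80.8]
ee_rot: [0.0, 0.228, 0.974, 0.0]
wrist_force: [-0.3, -0.4, 0.3]
grip_width: 0.0
grip_force: 0.0
```

```bash
python3 -m inch '1 0 0 0; 2 0 0 0; 3 0 0 0; 3 0 0 0'; python3 -m inch '1 0 0 0; 2 0 0 0; 3 0 0 0; 3 0 0 0'; cat >> h.py <<'E'
def tilt():
    s=r.observe();print(s["eef_pos"].round(1),s["wrist_force"].round(1))
    for n in("side","top"):
        p,d=r.capture(n);P=cloud(n,d)
        m=(np.hypot(P[...,0]-457.7,P[...,1]-270.5)<38)&(P[...,2]>33)&(P[...,2]<50)&(p.min(-1)>60)
        Q=P[m]; c=Q.mean(0)
        for _ in range(4):
            A=np.c_[Q[:,:2],np.ones(len(Q))];k=np.linalg.lstsq(A,Q[:,2],rcond=None)[0]
            e=Q[:,2]-A@k; Q=Q[abs(e)<max(1.5,2*np.median(abs(e)))]
        print(n,"shoulder slope deg",np.degrees(np.arctan(np.hypot(*k[:2]))).round(1),k[:2].round(3),len(Q),"z",Q[:,2].min().round(1),Q[:,2].max().round(1))
E
python3 -c "from h import *;tilt()"
```

```text
time: 16.75
eef_pos: [475.7, 262.8, 80.8]
ee_rot: [0.0, 0.228, 0.974, -0.0]
wrist_force: [0.3, 0.6, -0.3]
grip_width: 0.1
grip_force: 0.5
time: 17.25
eef_pos: [473.3, 264.3, 81.1]
ee_rot: [0.001, 0.228, 0.974, 0.0]
wrist_force: [3.0, -1.4, 1.1]
grip_width: 0.1
grip_force: 1.7
[473.3 264.3  81.1] [ 3.  -1.4  1.1]
side shoulder slope deg 0.6 [ 0.008 -0.007] 348 z 35.8 39.0
top shoulder slope deg 0.8 [0.013 0.003] 719 z 34.0 37.6
```

```bash
python3 -m inch '1 0 0 0; 2 0 0 0; 3 0 0 0; 4 0 0 0; 4 0 0 0; 4 0 0 0';python3 -c "from h import *;tilt()"
```

```text
time: 18.1
eef_pos: [471.5, 265.9, 82.1]
ee_rot: [0.002, 0.228, 0.974, 0.0]
wrist_force: [6.5, -4.0, 6.3]
grip_width: -0.1
grip_force: 3.5
[471.5 265.9  82.1] [ 6.5 -4.   6.3]
side shoulder slope deg 2.4 [ 0.037 -0.019] 345 z 36.0 41.1
top shoulder slope deg 2.7 [ 0.04  -0.025] 695 z 33.9 39.7
```

```bash
python3 -m inch '1 0 -0.5 0; 2 0 -1 0; 3 0 -2 0; 4 0 -3 0; 5 0 -4 0; 5 0 -4 0';python3 -c "from h import *;tilt()"
```

```text
time: 18.95
eef_pos: [466.3, 268.4, 85.8]
ee_rot: [0.002, 0.228, 0.974, 0.0]
wrist_force: [5.1, -3.4, 5.1]
grip_width: 0.0
grip_force: 3.1
[466.3 268.4  85.8] [ 5.1 -3.4  5.1]
side shoulder slope deg 8.0 [ 0.128 -0.056] 328 z 36.2 47.2
top shoulder slope deg 8.1 [ 0.13  -0.059] 680 z 34.1 46.6
```

```bash
python3 -m inch '1 0 -1 0; 2 0 -2 0; 2 0 -2 0';python3 -c "from h import *;tilt()"; python3 -m inch '0 0 0 0; -2 0 0 0; -4 0 0 0; -6 0 0 0; -8 0 0 0; -10 0 0 0; -14 0 0 0; -20 0 0 0; -30 0 0 0; -40 0 0 0; -40 0 -20 0; -40 0 -50 0; -40 0 -60 0; -40 0 -60 0; -40 0 -60 0'
python3 - <<'E'
from h import *
tilt()
for n in("side","top"):
    p,d=r.capture(n);P=cloud(n,d)
    for b in((33,44),(84,97),(4,11)): print(n,b,circ(P,*b,(457.7,271),53))
    c=ray(n,(346,304) if n=="top" else (283,290),20); print("small",circ(P,8,22,c,50))
    if n=="side": cv2.imwrite("pics/side7.png",cv2.resize(p[60:240,120:360],(640,480)))
E
```

```text
time: 19.42
eef_pos: [463.6, 269.3, 87.3]
ee_rot: [0.001, 0.228, 0.974, 0.0]
wrist_force: [5.3, -2.9, 5.3]
grip_width: 0.1
grip_force: 3.1
[463.6 269.3  87.3] [ 5.3 -2.9  5.3]
side shoulder slope deg 10.5 [ 0.17  -0.074] 306 z 36.6 49.9
top shoulder slope deg 11.0 [ 0.177 -0.079] 655 z 34.5 49.4
time: 21.4
eef_pos: [498.1, 251.1, 145.7]
ee_rot: [-0.001, 0.228, 0.974, -0.0]
wrist_force: [-0.2, -0.2, 0.0]
grip_width: -0.4
grip_force: 0.0
[498.1 251.1 145.7] [-0.2 -0.2  0. ]
side shoulder slope deg 0.1 [-0.002 -0.   ] 337 z 35.7 38.7
top shoulder slope deg 0.3 [0.005 0.001] 875 z 34.2 37.3
side (33, 44) [453.7 268.5  39.2 516.   37. ]
side (84, 97) [452.5 270.3  10.8  59.   91. ]
side (4, 11) [454.7 268.4  52.3 324.    8.5]
small [ 425.1 -108.2   21.6  347.    17.1]
top (33, 44) [ 458.1  272.7   36.8 1257.    35.6]
top (84, 97) [458.8 272.3   9.2 128.   89.8]
top (4, 11) [459.4 271.8  52.6 712.    7. ]
small [ 429.1 -107.3   20.9  439.    15.9]
```

View pics/side7.png

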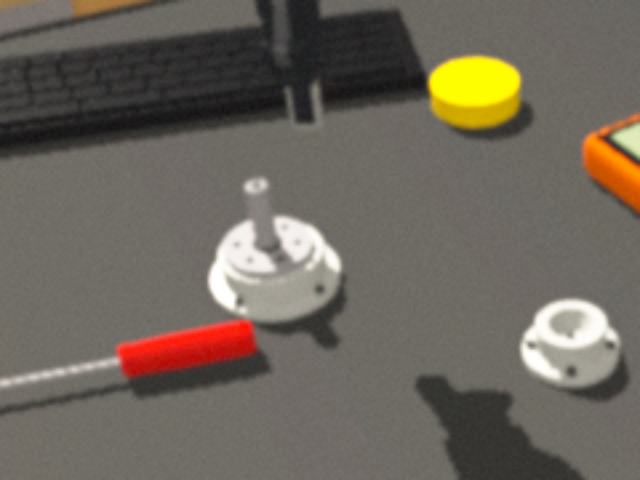

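The picture shows the cone flat and upright in the wide cup at (270,245), with the gripper clear above it. The rock reached about 10.5°, the slope is now about 0.2°, and the small cone has not moved. I hand in.

```bash
python3 -c "from h import *;print(r.hand_in())"
```

```text
the job is handed in; nothing more can be done
None
```

The job is handed in: the large cone was seated in the wide housing and let go, rocked to about 10.5°, and fell back home and upright (about 0.2° off level), with the small cone unmoved; the hand-in returned no verdict.

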